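Slide a tart tray over the gap into the display well

ROBOT

A 6-joint arm with a two-finger parallel gripper is mounted at the origin on the work surface. World frame = base frame: x ahead of the robot, y to its left, z up, the work surface at z = 0. Lengths are in mm, angles in rad, forces in N, time in s.
With the tool pointing down it reaches from about 275 to 725 mm from the base axis. Payload 5.6 kg.
Tool frame: the origin (TCP) lies midway between the tips of the shut fingers; the grasp point (between the pads) lies 19 mm behind it; z points along the fingers, y is the line along which they close (so a half turn about z gives the same grasp; the last joint's range is limited). The gripper opens to 85 mm and grips with 20 to 120 N. Pads are 22 mm wide; open, the fingers measure 114 mm over their backs; the gripper's body (76 mm by 85 mm) begins 54 mm behind the grasp point. The pads swing forward as they close: fully open they stand 13 mm farther back than shut.
Start: joints at [0.285, 0.255, 0.108, 0, -1.424, -0.285], TCP at [549.994, 0.025, 231.283] pointing down, gripper open.
Joint ranges: [-2.95, 2.95], [-1.21, 1.97], [-1.09, 1.5], [-2.87, 1.71], [-2.94, -0.07], [-3.05, 3.05]. Speed limits (rad/s): [2.57, 2.57, 3.14, 3.14, 3.14, 3.14].

INTERFACE

Orientations are given as a rotation vector (axis times angle).
In Python, from cell import read_state, optics, job gives the robot as it stands.
- The arm moves only by the tool carry_out, never from a script. Its argument "series" is a list of rows, each an object with "travel": the shift along the tool's x, y, z in m, a list of three; "twist": the turn about the tool's z in rad; "grip": the finger opening in m, from 0 to 0.0854. A call has 1 to 5 rows; each row shifts and turns the commanded pose from where the row before left it, along the tool's axes as they then stand; what a row does not reach is not made up. A row lasts 1/12 s, in which the tool goes at most 41.7 mm and 7.16 degrees, less where a joint would pass 70% of its speed; a pose out of reach is approached as far as the arm can. A call is refused whole if a number of a shift passes 0.0417 or a number of a turn 0.125, either way. A call with a gripper value outside its range is refused whole. The fingers move at their own pace and stop on an object; "squeeze" is the grip in N (left out, the last holds). Time passes only in rows, so rows that do not move let the fingers close. It gives the time, the measured TCP pose, the force, the opening and the grip force at its end, in the units of the state.
- read_state(): the state, without advancing time (a new reading comes with each control period).
- optics.get_image(name): name is "scene" or "side" or "wrist"; returns the picture (384x512x3 uint8, red, green, blue); there is no depth.
- optics.calibration(name): a dict with "intrinsics" (3x3 intrinsics, pixels), "pose" (4x4, takes a point from camera to world coordinates). Camera axes: x right, y down, z forward; pixel columns grow to the right and rows downward; lengths in mm; the calibration is good to about 2 mm. A picture is of the moment at which its call begins: read the wrist's pose just before it. calibration takes no time and is no camera call; for the wrist camera it gives the pose at the moment of the call.
- job.sign_off(): hands the job in; it is judged then, once.
The state is a dict: "time_s": time; "joint_pos": joint angles; "joint_vel": joint speeds; "joint_torque": joint torques, N m; "tool_pos": TCP position; "tool_rot": TCP orientation; "wrist_force": force on the tool from outside, world axes, zero at the start; "torque": the same for the moment, N m; "finger_gap": finger opening in mm; "grasp_force": force on a finger pad.
Only numpy, scipy, OpenCV 4.12 (cv2) and the standard library are available. Lean on these libraries where they do the work, as an engineer would, in place of code of your own. Each camera call takes 0.05 s, during which the arm holds its last target. There are 200 camera calls.

TASK

Slide the tray of tarts from the steel stand straight across the gap into the metal well of the display plinth, and let its tail drop behind the well's entry lip so that it lies flat and captive. Slide it, do not lift it across; do not let it sag into the gap, and meet the sprung end stop gently (feel for it: the well's setting is not exactly known). Keep the tarts standing on the tray, and leave the cup and the single tart beside it where they are.

Things in the scene. Friction and masses are not known exactly. Their poses are not given: they have to be found in the camera images.
- riser: The near surface: a fixed low stainless stand, top plate 310 (its x) x 270 (its y) mm, top face 60 mm above the table, on four rubber feet. Origin: on the table under the plate's centre. Its +y axis points to the gap and the display plinth; the plate's edge at the gap is at its y = +135 mm.
- shelf: The far surface: fixed white display plinth carrying a metal tray well open to the riser; axes parallel to the riser's, 4 mm tray clearance each side between side rails (tops 79 mm above the table, mouth flared over 32 mm). Origin: on the table on the well's middle line, nominally below the entry lip's outer face. The gap from riser edge to lip is 98 to 126 mm, open to the table.
- well_mouth (a point): Nominal top outer edge of the well's entry lip, mid-width, 59 mm above the table. The well is set up to 12 mm either way along the plinth's y; its setting is NOT measured (this point does not follow it) and it stays put under the job's forces. Lip 8 mm thick in y, bevelled to the gap; behind it the well's floor is 4 mm lower (55 mm above the table), so a tray fully home drops 4 mm at the tail.
- well_end (a point): Nominal face of the rubber end stop, 220.5 mm beyond the lip's outer face, 73 mm above the table; it shifts with the well's unmeasured setting (up to 12 mm either way). A tray resting against it has its tail 2.5 mm clear of the lip.
- bumper (a joint): The sprung rubber end stop (130 mm wide, 62 to 84 mm above the table): 0 when free, grows (m) as the tray presses it in along the plinth's +y, 4 N per mm, solid at 8 mm. It must not be pressed in more than 5 mm (20 N). It tells of touch only once pressed.
- tray: White tray, 150 mm wide (its x), 210 mm long (its y), rim 18 mm high, floor 4 mm, 0.28 to 0.44 kg, on the riser, nose (+y) to the gap. Origin: underside, mid-length. Underside from y -105 mm (tail, upright wall) to +95 mm; the front rim slopes up to y +105 mm. With its tarts it balances 78 to 90 mm behind the front rim: it tips into the gap before reaching the lip unless its tail is held.
- tray_handle (a point): Middle of the top edge of the tray's grip: an upright white plate at the tail, 60 mm wide (tray x), 12 mm thick (tray y, centred at tray y -91 mm), top 60 mm above the tray's underside. Can be pinched front to back from above, one finger inside the tray (clear for 60 mm in front of the plate), one behind it.
- tray_nose (a point): Point on the tray's underside near its front edge (tray y +93 mm).
- tray_tail (a point): Point on the tray's underside at its rear edge (tray y -105 mm).
- tart1: Custard tart, 55 mm across, 22 mm tall with a cream dot to 36 mm, about 0.12 kg, standing loose on the tray: front row (tray x -34, y +64 mm). Origin: centre of its underside.
- tart2: Custard tart, 55 mm across, 22 mm tall with a cream dot to 36 mm, about 0.12 kg, standing loose on the tray: front row (tray x +34, y +64 mm). Origin: centre of its underside.
- tart3: Custard tart, 55 mm across, 22 mm tall with a cream dot to 36 mm, about 0.12 kg, standing loose on the tray: middle (tray x 0, y +18 mm). Origin: centre of its underside.
- spare_tart: Bystander: a tart like the others, standing on the riser beside the tray. Origin: underside.
- ramekin: Bystander: small white cup, 66 mm across, 40 mm tall, on the riser beside the tray. Origin: underside.
Things that resemble listed ones, but are neither listed nor needed, are in the scene too. Leave any black, purple or turquoise look-alike of the tart2 alone.

How it is judged:
By the outcome, as a careful person would: the job done as asked, in the order asked, and still so for the second after the job is handed in, with the robot touching nothing.
It also fails if it takes over 51 s, if anything falls off the work surface, if the arm or the gripper's body presses on something with over 40 N, if the wrist force passes 120 N, or if a joint passes its speed limit or range.

## Working session

There is one attempt and no reset: what is moved stays moved. The work goes in short steps, Python scripts to look and compute and a tool call to move; the robot and the scene stay as the last step left them, time stands still between calls to the robot, and variables do not carry over. Pictures are saved under pics/ and viewed, at most 10 in all, crops included, and the job is handed in when it is done.

Besides the shell and the picture viewer there is one more tool, called after "Request:" as a command line: name --argument value ..., lists and objects as JSON in quotes. carry_out: Moves the arm, as the interface text tells. Its arguments: {"type":"object","properties":{"series":{"type":"array"},"squeeze":{"type":"number"}},"required":["series"]}

```bash
mkdir -p pics
python3 - <<'E'
from cell import read_state, optics
import cv2,numpy as np
a=[optics.get_image(n) for n in("scene","side")]
for n,i in zip(("scene","side"),a): cv2.imwrite(f"pics/{n}0.png",cv2.resize(i[:,:,::-1],(800,600),interpolation=cv2.INTER_CUBIC))
for n in("scene","side","wrist"):
  c=optics.calibration(n);print(n,np.round(c["intrinsics"],1).tolist(),np.round(c["pose"],3).tolist())
s=read_state();print(s["tool_pos"],s["tool_rot"],s["time_s"],s["wrist_force"])
E
```

```text
scene [[348.2, 0.0, 250.1], [0.0, 348.2, 190.2], [0.0, 0.0, 1.0]] [[-0.048, 0.664, -0.746, 1171.689], [0.999, 0.019, -0.047, -4.267], [-0.017, -0.747, -0.665, 624.365], [0.0, 0.0, 0.0, 1.0]]
side [[424.9, 0.0, 251.1], [0.0, 424.9, 196.9], [0.0, 0.0, 1.0]] [[0.954, -0.213, 0.211, 386.102], [-0.299, -0.722, 0.624, -607.023], [0.019, -0.658, -0.753, 783.74], [0.0, 0.0, 0.0, 1.0]]
wrist [[329.9, 0.0, 253.1], [0.0, 329.9, 194.3], [0.0, 0.0, 1.0]] [[-1.0, 0.001, -0.001, 550.363], [0.0, 0.955, 0.297, -75.894], [0.002, 0.297, -0.955, 372.6], [0.0, 0.0, 0.0, 1.0]]
[5.49554538e+02 5.06853572e-02 2.30485307e+02] [ 2.22046847e+00 -2.22057617e+00 -1.81984402e-03] 0.1 [ 0.47282774 -0.34652239  0.69088351]
```

View pics/scene0.png

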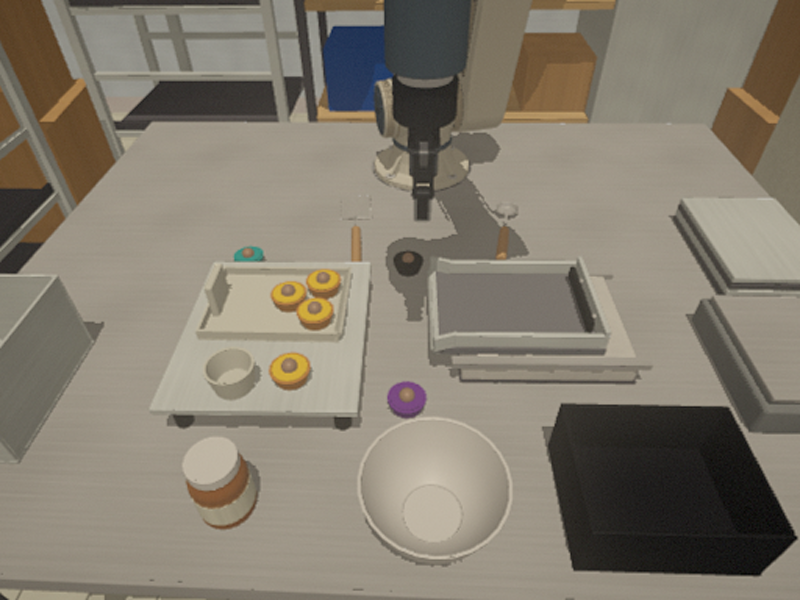

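View pics/side0.png

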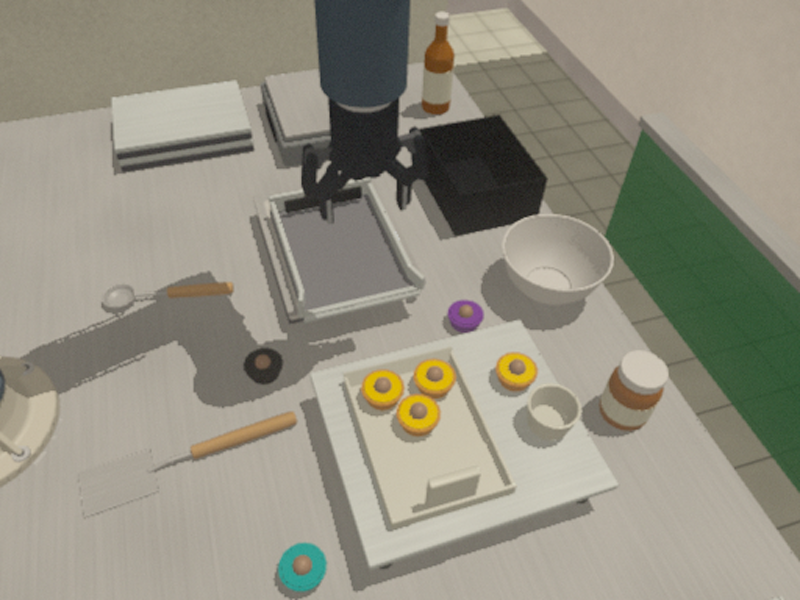

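The tray with three orange tarts is at side (430,440). Look-alikes are the well (345,245), the stacked white plates (180,120) and grey stack (300,110), and the bin at left in the scene view (20,370). Other tarts are the spare (517,370), black (263,365), purple (465,315) and turquoise (302,567). I choose the white tray with the upright grip plate at side (453,487), and I'll check it in a crop.

Run:
```python
from cell import optics
import cv2
i=optics.get_image("side")[:,:,::-1]
cv2.imwrite("pics/c1.png",cv2.resize(i[200:360,195:400],None,fx=3.75,fy=3.75,interpolation=cv2.INTER_CUBIC))
cv2.imwrite("pics/c2.png",cv2.resize(i[105:215,155:285],None,fx=5,fy=5,interpolation=cv2.INTER_CUBIC))
```

```text
(no output)
```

View pics/c1.png

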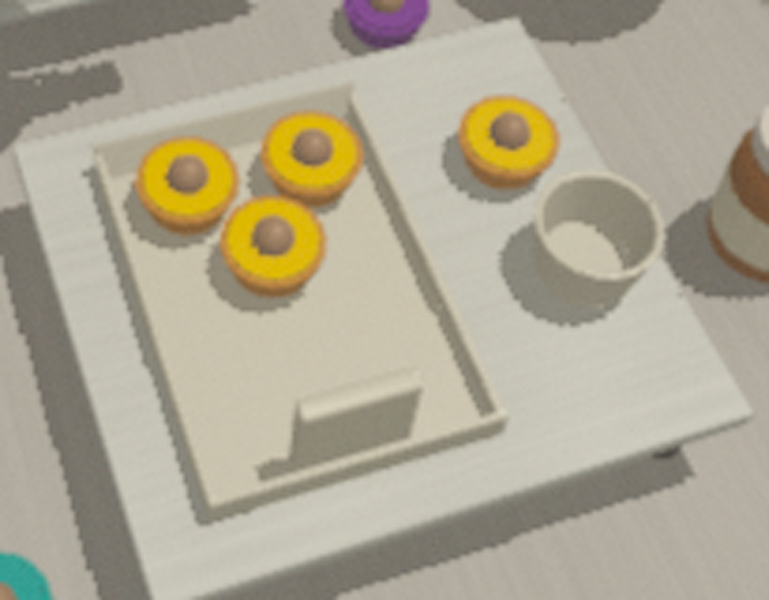

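View pics/c2.png

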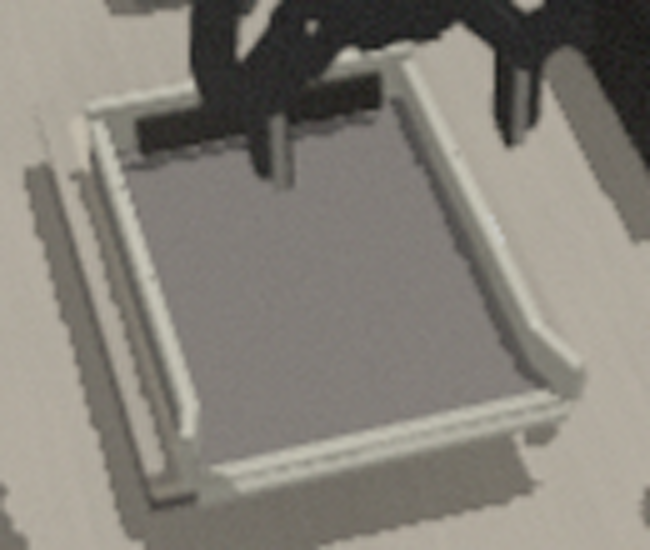

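```bash
cat > h.py <<'E'
import numpy as np
from cell import optics
def P(n,u,v,z):
    c=optics.calibration(n);T=np.array(c["pose"]);d=T[:3,:3]@np.linalg.solve(c["intrinsics"],[u,v,1])
    return T[:3,3]+d*(z-T[2,3])/d[2]
def c1(u,v,z): return P("side",u/3.75+195,v/3.75+200,z)
def c2(u,v,z): return P("side",u/5+155,v/5+105,z)
def sc(u,v,z): return P("scene",u/1.5625,v/1.5625,z)
E
python3 - <<'E'
from h import *
L=[("gapL",c1(15,150,60)),("gapR",c1(520,20,60)),("nearR",c1(752,412,60)),("nearR.sc",sc(155,410,60)),("gapR.sc",sc(359,412,60)),("gapL.sc",sc(371,263,60)),
("tailL",c1(212,508,78)),("tailR",c1(505,420,78)),("frontL",c1(95,152,78)),("frontR",c1(352,90,78)),
("hL",c1(300,410,120)),("hR",c1(421,380,120)),("hR.sc",sc(210,284,120)),("hL.sc",sc(220,265,120)),
("lipL",c2(205,485,59)),("lipR",c2(575,397,59)),("railL1",c2(98,122,79)),("railL2",c2(188,405,79)),("railR1",c2(398,75,79)),("railR2",c2(530,325,79)),
("lip.sc nearrobot",sc(432,268,59)),("railfar.sc",sc(437,342,79)),("railfar2.sc",sc(605,347,79)),("ramekin",c1(600,225,100)),("t1",c1(188,175,100)),("t2",c1(312,147,100)),("t3",c1(274,236,100)),("spare",c1(510,130,96))]
for n,p in L: print(n,np.round(p[:2],1))
def ang(a,b): d=dict(L);v=d[b]-d[a];return np.degrees(np.arctan2(v[1],v[0])).round(2),np.linalg.norm(v).round(1)
for a,b in [("gapL","gapR"),("nearR","gapR"),("tailL","tailR"),("tailL","frontL"),("tailR","frontR"),("hL","hR"),("lipL","lipR"),("railL2","railL1"),("railR2","railR1"),("nearR.sc","gapR.sc"),("gapL.sc","gapR.sc")]: print(a,b,ang(a,b))
E
```

```text
gapL [449.4 -90.4]
gapR [758.  -83.8]
nearR [ 761.7 -347.9]
nearR.sc [ 763.7 -335.1]
gapR.sc [757.5 -74. ]
gapL.sc [452.9 -81.8]
tailL [ 489.7 -324.3]
tailR [ 636.6 -323.6]
frontL [ 488.7 -116.8]
frontR [ 636.8 -116.9]
hL [ 535.1 -309.2]
hR [ 593.  -311.3]
hR.sc [ 584.6 -303.1]
hL.sc [ 540.2 -301.1]
lipL [466.1  13.5]
lipR [642.5  17.5]
railL1 [464.5 249.2]
railL2 [466.8  44.7]
railR1 [621.5 243.4]
railR2 [630.2  49.5]
lip.sc nearrobot [462.4  20.5]
railfar.sc [650.6  25.1]
railfar2.sc [652.7 252.2]
ramekin [ 719.2 -248.9]
t1 [ 527.9 -159.8]
t2 [ 595.4 -161.5]
t3 [ 558.5 -207.5]
spare [ 701.9 -178.7]
gapL gapR (np.float64(1.22), np.float64(308.6))
nearR gapR (np.float64(90.82), np.float64(264.1))
tailL tailR (np.float64(0.27), np.float64(146.9))
tailL frontL (np.float64(90.26), np.float64(207.5))
tailR frontR (np.float64(89.95), np.float64(206.7))
hL hR (np.float64(-2.07), np.float64(57.9))
lipL lipR (np.float64(1.31), np.float64(176.5))
railL2 railL1 (np.float64(90.64), np.float64(204.5))
railR2 railR1 (np.float64(92.56), np.float64(194.0))
nearR.sc gapR.sc (np.float64(91.35), np.float64(261.2))
gapL.sc gapR.sc (np.float64(1.46), np.float64(304.7))
```

The crop confirms it: a white tray with an upright grip plate, top edge at crop (361,396), and three orange tarts. The well is empty, with its lip facing the riser. Moving over the handle now.

Request:
carry_out --series '[{"travel":[0.03,0,0],"twist":0,"grip":0.085},{"travel":[0.04,-0.003,0],"twist":0,"grip":0.085},{"travel":[0.04,-0.004,0],"twist":0,"grip":0.085},{"travel":[0.04,-0.003,0],"twist":0,"grip":0.085},{"travel":[0.04,-0.003,0],"twist":0,"grip":0.085}]'

```text
time_s: 0.57
tool_pos: [562.7, -191.6, 231.0]
tool_rot: [2.222, -2.221, -0.001]
wrist_force: [1.6, 0.1, -0.0]
finger_gap: 85.0
grasp_force: 0.0
```

Request:
carry_out --series '[{"travel":[0.04,0,0],"twist":0,"grip":0.085},{"travel":[0.04,0,0],"twist":0,"grip":0.085},{"travel":[0.03,0,0],"twist":0,"grip":0.085},{"travel":[0,0,0],"twist":0.12,"grip":0.085},{"travel":[0,0,0],"twist":0.12,"grip":0.085}]'

```text
time_s: 0.98
tool_pos: [562.3, -302.0, 229.9]
tool_rot: [1.928, -2.479, -0.003]
wrist_force: [-0.3, 1.2, 0.4]
finger_gap: 85.0
grasp_force: 0.0
```

Request:
carry_out --series '[{"travel":[0,0,0],"twist":0.12,"grip":0.085},{"travel":[0,0,0],"twist":0.12,"grip":0.085},{"travel":[0,0,0],"twist":0.12,"grip":0.085},{"travel":[0,0,0],"twist":0.12,"grip":0.085},{"travel":[0,0,0],"twist":0.12,"grip":0.085}]'

```text
time_s: 1.4
tool_pos: [562.8, -299.9, 230.7]
tool_rot: [1.113, -2.937, -0.001]
wrist_force: [-0.1, 0.3, 0.5]
finger_gap: 85.1
grasp_force: 0.0
```

Request:
carry_out --series '[{"travel":[0,0,0],"twist":0.12,"grip":0.085},{"travel":[0,0,0],"twist":0.12,"grip":0.085},{"travel":[0,0,0],"twist":0.12,"grip":0.085},{"travel":[0,0,0],"twist":0.12,"grip":0.085},{"travel":[0,0,0],"twist":0.12,"grip":0.085}]'

```text
time_s: 1.82
tool_pos: [562.8, -299.8, 230.7]
tool_rot: [0.196, -3.135, -0.001]
wrist_force: [0.5, -0.1, 0.3]
finger_gap: 85.0
grasp_force: 0.0
```

Request:
carry_out --series '[{"travel":[0,0,0],"twist":0.12,"grip":0.085},{"travel":[0,0,0],"twist":0.01,"grip":0.085},{"travel":[0,0,0],"twist":0,"grip":0.085}]'

```text
time_s: 2.07
tool_pos: [562.9, -299.9, 230.9]
tool_rot: [0.006, -3.141, -0.0]
wrist_force: [-0.6, -0.9, 0.3]
finger_gap: 85.1
grasp_force: 0.0
```

Run:
```python
from cell import read_state, optics
import cv2
from scipy.spatial.transform import Rotation as R
s=read_state();print(s["tool_pos"],R.from_rotvec(s["tool_rot"]).as_matrix().round(3),s["time_s"],s["wrist_force"],s["joint_pos"])
print(optics.calibration("wrist")["pose"].round(3).tolist())
cv2.imwrite("pics/w1.png",cv2.resize(optics.get_image("wrist")[:,:,::-1],(800,600),interpolation=cv2.INTER_CUBIC))
```

```text
[ 562.88736731 -299.90749879  230.91276896] [[-1.    -0.004 -0.001]
 [-0.004  1.     0.   ]
 [ 0.001  0.    -1.   ]] 2.0667 [-0.57584317 -0.87247408  0.34541534] [-2.45117808e-01  4.34596669e-01  3.66029285e-01 -1.47631590e-04
 -1.50293002e+00 -1.32215019e+00]
[[-0.003, 0.955, 0.296, 487.787], [1.0, 0.003, 0.002, -300.407], [0.001, 0.296, -0.955, 373.056], [0.0, 0.0, 0.0, 1.0]]
```

View pics/w1.png

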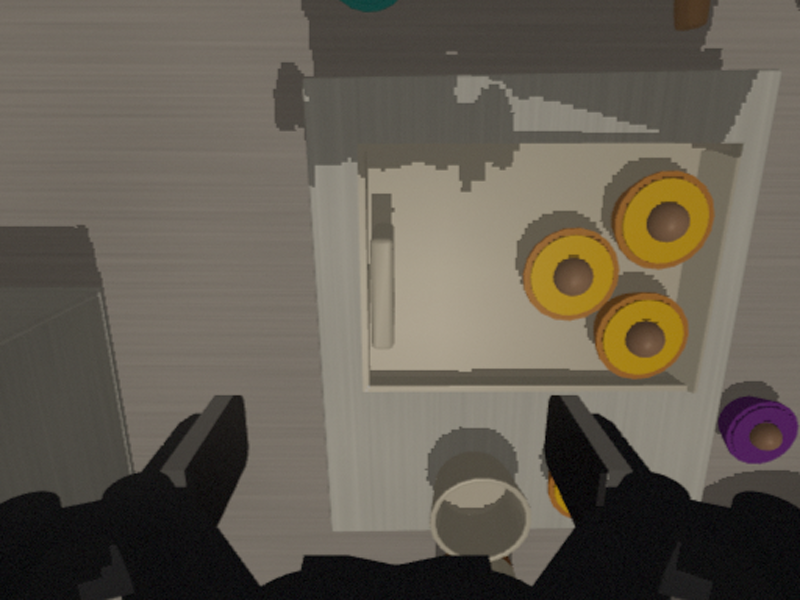

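The wrist view shows the handle top as a strip at columns 372–394, rows 238–347. The tray rim is at about (362,148) to (365,390), and the plate corners are at (303,75), (333,530), (780,70) and (703,530).

Run:
```python
from h import *
w=lambda u,v,z:P("wrist",u/1.5625,v/1.5625,z)[:2].round(1)
for n,a in dict(h1=(383,238,120),h2=(384,348,120),hc=(383.5,293,120),tailin=(363,390,78),tailout=(360,148,78),nR=(333,530,60),nL=(303,75,60),gR=(703,530,60),gL=(780,70,60),frontR=(691,390,78),sideL_tail=(362,145,78),sideL_front=(740,145,78)).items(): print(n,w(*a))
```

```text
h1 [ 532.3 -306.3]
h2 [ 590.9 -306. ]
hc [ 560.6 -306.2]
tailin [ 636.6 -320.3]
tailout [ 490.1 -319.7]
nR [ 759.6 -345.2]
nL [ 451.3 -352.1]
gR [758.7 -72.7]
gL [447.6 -85.9]
frontR [ 635.8 -112.8]
sideL_tail [ 488.5 -318.6]
sideL_front [ 487.7 -111.7]
```

Request:
carry_out --series '[{"travel":[0.0015,-0.006,0.03],"twist":0,"grip":0.085},{"travel":[0,0,0.04],"twist":0,"grip":0.085},{"travel":[0,0,0.04],"twist":0,"grip":0.06},{"travel":[0,0,0.025],"twist":0,"grip":0.04},{"travel":[0,0,0.01],"twist":0,"grip":0.03}]' --squeeze 30

```text
time_s: 2.53
tool_pos: [558.7, -304.8, 81.2]
tool_rot: [0.004, -3.134, -0.005]
wrist_force: [-1.4, 1.1, -0.2]
finger_gap: 51.2
grasp_force: 0.0
```

Request:
carry_out --series '[{"travel":[0,0,0],"twist":0,"grip":0.02},{"travel":[0,0,0],"twist":0,"grip":0.014},{"travel":[0,0,0],"twist":0,"grip":0.01},{"travel":[0,0,0],"twist":0,"grip":0.005},{"travel":[0,0,0],"twist":0,"grip":0}]'

```text
time_s: 2.95
tool_pos: [563.0, -306.8, 89.0]
tool_rot: [-0.003, 3.137, -0.004]
wrist_force: [-0.4, -0.6, 4.5]
finger_gap: 12.0
grasp_force: 36.4
```

Request:
carry_out --series '[{"travel":[0,0,0],"twist":0,"grip":0},{"travel":[0,0,0],"twist":0,"grip":0},{"travel":[0,0,0],"twist":0,"grip":0}]' --squeeze 90

```text
time_s: 3.2
tool_pos: [563.0, -306.8, 89.1]
tool_rot: [-0.003, 3.137, -0.004]
wrist_force: [-1.5, -1.7, 6.7]
finger_gap: 10.5
grasp_force: 88.5
```

Run:
```python
from cell import read_state, optics
import cv2
s=read_state();print(s)
cv2.imwrite("pics/w2.png",cv2.resize(optics.get_image("wrist")[:,:,::-1],(800,600),interpolation=cv2.INTER_CUBIC))
```

```text
{'time_s': 3.2, 'joint_pos': array([-2.55075025e-01,  5.01268443e-01,  1.07378736e-01,  1.31133849e-03,
       -1.17182974e+00, -1.31462946e+00]), 'joint_vel': array([-0.00021396,  0.00151161, -0.00059694,  0.000395  , -0.00670871,
        0.00342781]), 'joint_torque': array([  0.10345557, -46.31574869,  19.73175287,   3.98648679,
         0.05437224,  -0.14910738]), 'tool_pos': array([ 563.03923291, -306.83002728,   89.11183105]), 'tool_rot': array([-2.50674598e-03,  3.13698323e+00, -3.84909621e-03]), 'wrist_force': array([-1.48264141, -1.65080767,  6.72105538]), 'torque': array([0.01401625, 0.05558859, 0.14533573]), 'grasp_force': 88.53100776672363, 'finger_gap': 10.46352080437765}
```

View pics/w2.png

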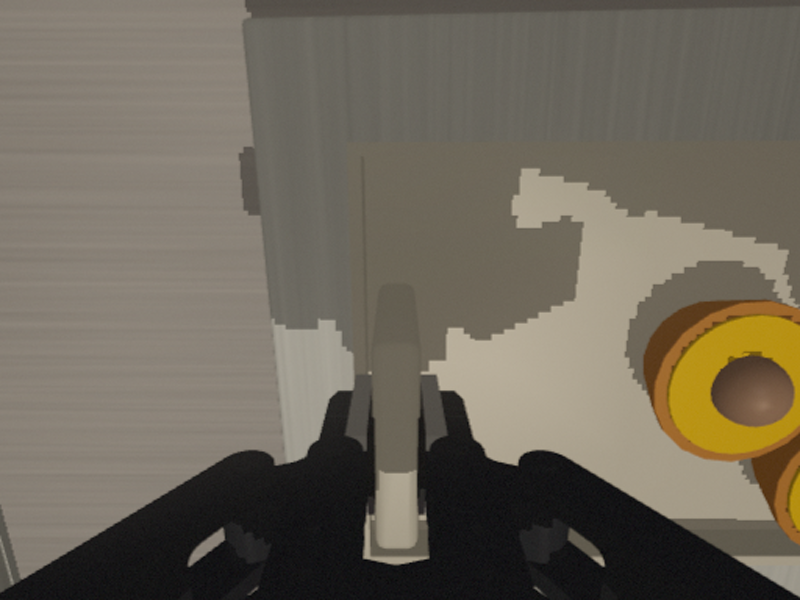

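Run:
```python
from cell import optics
import cv2
i=optics.get_image("side")[:,:,::-1]
cv2.imwrite("pics/c3.png",cv2.resize(i[112:217,160:290],None,fx=6,fy=5.7,interpolation=cv2.INTER_CUBIC))
```

```text
(no output)
```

View pics/c3.png

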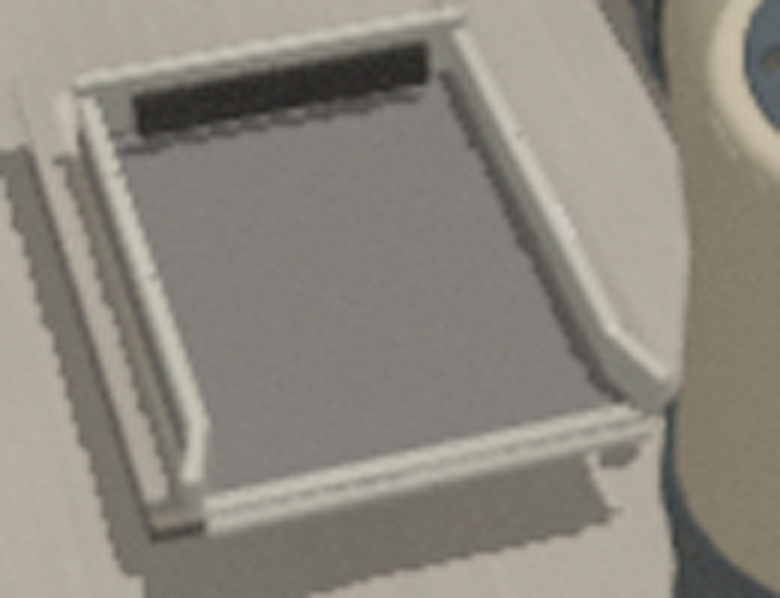

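Request:
carry_out --series '[{"travel":[0,0.001,-0.0015],"twist":-0.006,"grip":0},{"travel":[0,0.003,0],"twist":-0.006,"grip":0},{"travel":[0,0.005,0],"twist":-0.004,"grip":0},{"travel":[0,0.006,0],"twist":0,"grip":0},{"travel":[0,0.007,0],"twist":0,"grip":0}]'

```text
time_s: 3.72
tool_pos: [561.8, -285.4, 89.1]
tool_rot: [-0.026, 3.139, -0.005]
wrist_force: [0.1, -5.4, 3.6]
finger_gap: 10.7
grasp_force: 88.4
```

The well is clear of the arm now. The left rail's inner top edge runs (103,100) to (208,415) and the right one (452,35) to (605,335). The stop's top edge is (133,97) to (427,45), and the lip runs (207,515) to (648,425).

Run:
```python
from h import *
c=lambda u,v,z:P("side",u/6+160,v/5.7+112,z)[:2].round(1)
for n,a in dict(Lfar=(103,100,79),Lk=(208,415,79),Rfar=(455,35,79),Rk=(605,335,79),stL=(133,97,84),stR=(427,45,84),sbL=(140,133,62),sbR=(430,80,62),lipL=(207,512,59),lipR=(640,420,59),floorL=(125,150,55),floorR=(445,80,55)).items(): print(n,c(*a))
```

```text
Lfar [470.7 246.8]
Lk [472.  47.]
Rfar [626.7 249.9]
Rk [629.   47.2]
stL [482.6 239.3]
stR [611.4 240.2]
sbL [483.5 240.4]
sbR [612.9 241.9]
lipL [463.   14.9]
lipR [633.7  15.8]
floorL [476.  238.9]
floorR [621.5 248.3]
```

Request:
carry_out --series '[{"travel":[0.001,0.008,0],"twist":0,"grip":0},{"travel":[0.0013,0.008,0],"twist":0,"grip":0},{"travel":[0.0013,0.008,0],"twist":0,"grip":0},{"travel":[0.0013,0.008,0],"twist":0,"grip":0},{"travel":[0.001,0.008,0],"twist":0,"grip":0}]'

```text
time_s: 4.13
tool_pos: [555.4, -245.0, 89.1]
tool_rot: [-0.027, 3.139, -0.004]
wrist_force: [1.0, -5.9, 3.9]
finger_gap: 10.9
grasp_force: 88.5
```

Request:
carry_out --series '[{"travel":[0.0003,0.007,0],"twist":0,"grip":0},{"travel":[0,0.006,0],"twist":0,"grip":0},{"travel":[0,0.005,0],"twist":0,"grip":0},{"travel":[0,0.004,0],"twist":0,"grip":0},{"travel":[0,0.003,0],"twist":0,"grip":0}]'

```text
time_s: 4.55
tool_pos: [554.5, -220.0, 89.1]
tool_rot: [-0.028, 3.14, -0.004]
wrist_force: [0.8, -7.3, 4.1]
finger_gap: 10.5
grasp_force: 88.5
```

Run:
```python
from cell import read_state, optics
import cv2
s=read_state();print(s["tool_pos"],s["tool_rot"],s["wrist_force"],s["torque"])
cv2.imwrite("pics/s3.png",cv2.resize(optics.get_image("side")[100:330,155:400,::-1],None,fx=2.6,fy=2.6,interpolation=cv2.INTER_CUBIC))
```

```text
[ 554.45588684 -219.98543978   89.10906008] [-0.02759805  3.13965695 -0.00386402] [ 0.7758584  -7.26556915  4.13947825] [-1.87721986 -0.19454501 -0.04362988]
```

View pics/s3.png

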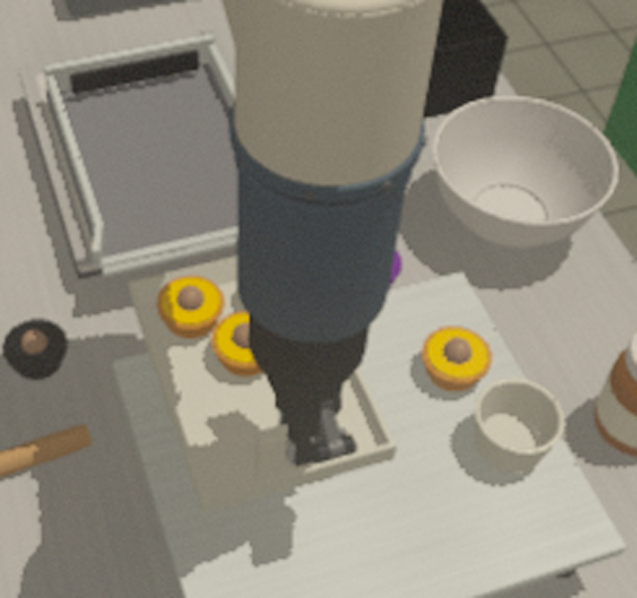

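Request:
carry_out --series '[{"travel":[0,0.004,0],"twist":0,"grip":0},{"travel":[0,0.005,0],"twist":0,"grip":0},{"travel":[0,0.005,0],"twist":0,"grip":0},{"travel":[0,0.005,0],"twist":0,"grip":0},{"travel":[0,0.005,0],"twist":0,"grip":0}]' --squeeze 110

```text
time_s: 5.02
tool_pos: [554.2, -196.3, 89.2]
tool_rot: [-0.027, 3.139, -0.004]
wrist_force: [-0.1, -7.1, 4.5]
finger_gap: 10.5
grasp_force: 107.6
```

Request:
carry_out --series '[{"travel":[0,0.005,0],"twist":0,"grip":0},{"travel":[0,0.005,0],"twist":0,"grip":0},{"travel":[0,0.005,0],"twist":0,"grip":0},{"travel":[0,0.004,0],"twist":0,"grip":0},{"travel":[0,0.004,0],"twist":0,"grip":0}]'

```text
time_s: 5.43
tool_pos: [553.9, -173.5, 89.4]
tool_rot: [-0.028, 3.139, -0.005]
wrist_force: [-0.2, -7.5, 5.6]
finger_gap: 10.7
grasp_force: 107.6
```

Request:
carry_out --series '[{"travel":[0,0.004,0],"twist":0,"grip":0},{"travel":[0,0.004,0],"twist":0,"grip":0},{"travel":[0,0.004,0],"twist":0,"grip":0},{"travel":[0,0.004,0],"twist":0,"grip":0},{"travel":[0,0.004,0],"twist":0,"grip":0}]'

```text
time_s: 5.85
tool_pos: [553.6, -153.7, 89.5]
tool_rot: [-0.028, 3.139, -0.005]
wrist_force: [0.9, -7.9, 6.1]
finger_gap: 10.4
grasp_force: 107.7
```

Run:
```python
from cell import read_state, optics
import cv2
s=read_state();print(s["tool_pos"],s["tool_rot"],s["wrist_force"],s["torque"])
cv2.imwrite("pics/w4.png",cv2.resize(optics.get_image("wrist")[:,:,::-1],(800,600),interpolation=cv2.INTER_CUBIC))
```

```text
[ 553.58844098 -153.69728655   89.45518397] [-0.02755789  3.13918428 -0.00522178] [ 0.89438595 -7.86255931  6.11726623] [-2.68314288 -0.12043171 -0.05132811]
```

View pics/w4.png

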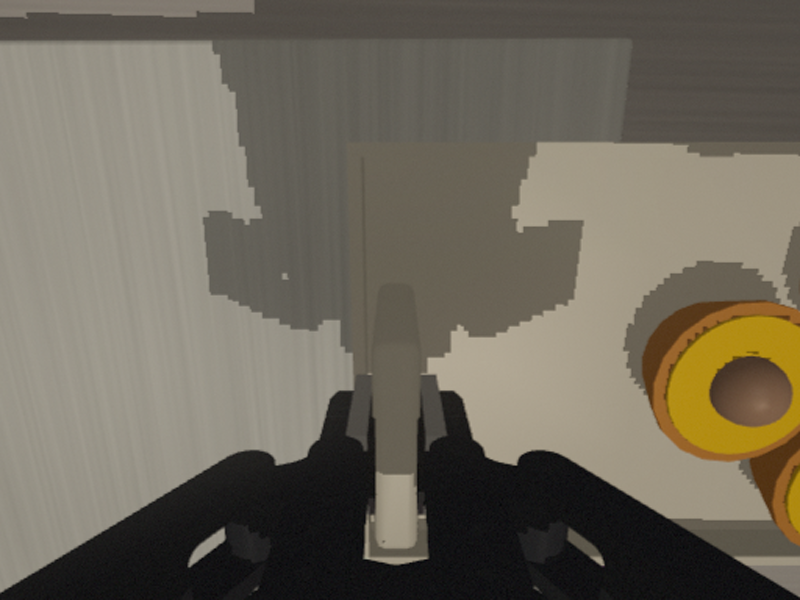

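Request:
carry_out --series '[{"travel":[0,0.003,0],"twist":0,"grip":0},{"travel":[0,0.003,0],"twist":0,"grip":0},{"travel":[0,0.003,0],"twist":0,"grip":0},{"travel":[0,0.003,0],"twist":0,"grip":0},{"travel":[0,0.003,0],"twist":0,"grip":0}]'

```text
time_s: 6.32
tool_pos: [553.3, -138.7, 89.4]
tool_rot: [-0.028, 3.139, -0.005]
wrist_force: [0.0, -7.2, 6.2]
finger_gap: 10.4
grasp_force: 107.9
```

Request:
carry_out --series '[{"travel":[0,0.004,0],"twist":0,"grip":0},{"travel":[0,0.004,0],"twist":0,"grip":0},{"travel":[0,0.004,0],"twist":0,"grip":0},{"travel":[0,0.004,0],"twist":0,"grip":0},{"travel":[0,0.004,0],"twist":0,"grip":0}]'

```text
time_s: 6.73
tool_pos: [552.9, -118.6, 89.3]
tool_rot: [-0.028, 3.139, -0.005]
wrist_force: [-0.6, -8.4, 5.6]
finger_gap: 10.7
grasp_force: 107.9
```

Request:
carry_out --series '[{"travel":[0,0.005,0],"twist":0,"grip":0},{"travel":[0,0.005,-0.0005],"twist":0,"grip":0},{"travel":[0,0.005,-0.0005],"twist":0,"grip":0},{"travel":[0,0.005,-0.0005],"twist":0,"grip":0},{"travel":[0,0.004,0],"twist":0,"grip":0}]'

```text
time_s: 7.15
tool_pos: [551.5, -92.9, 89.3]
tool_rot: [0.027, -3.141, 0.001]
wrist_force: [0.8, -4.7, 0.3]
finger_gap: 10.5
grasp_force: 107.5
```

Request:
carry_out --series '[{"travel":[0,0.004,0],"twist":0,"grip":0},{"travel":[0,0.004,-0.0005],"twist":0,"grip":0},{"travel":[0,0.004,0],"twist":0,"grip":0},{"travel":[0,0.004,0],"twist":0,"grip":0},{"travel":[0,0.004,0],"twist":0,"grip":0}]'

```text
time_s: 7.57
tool_pos: [551.0, -72.5, 89.3]
tool_rot: [0.026, -3.14, -0.001]
wrist_force: [1.0, -2.3, -2.8]
finger_gap: 10.3
grasp_force: 107.1
```

Request:
carry_out --series '[{"travel":[0,0.005,0],"twist":0,"grip":0},{"travel":[0,0.005,0],"twist":0,"grip":0},{"travel":[0,0.005,0],"twist":0,"grip":0},{"travel":[0,0.005,0],"twist":0,"grip":0},{"travel":[0,0.005,0],"twist":0,"grip":0}]'

```text
time_s: 7.98
tool_pos: [550.6, -47.4, 89.3]
tool_rot: [0.027, -3.14, -0.0]
wrist_force: [-0.0, -1.4, -5.3]
finger_gap: 10.4
grasp_force: 107.1
```

Request:
carry_out --series '[{"travel":[0,0.005,0],"twist":0,"grip":0},{"travel":[0,0.005,0],"twist":0,"grip":0},{"travel":[0,0.005,0],"twist":0,"grip":0},{"travel":[0,0.005,0],"twist":0,"grip":0},{"travel":[0,0.005,0],"twist":0,"grip":0}]'

```text
time_s: 8.4
tool_pos: [550.2, -22.5, 89.4]
tool_rot: [0.026, -3.141, -0.0]
wrist_force: [0.1, 1.0, -7.4]
finger_gap: 10.3
grasp_force: 107.1
```

Request:
carry_out --series '[{"travel":[0,0.004,0.0006],"twist":0,"grip":0},{"travel":[0,0.004,0.0006],"twist":0,"grip":0},{"travel":[0,0.004,0],"twist":0,"grip":0},{"travel":[0,0.004,0],"twist":0,"grip":0},{"travel":[0,0.003,0],"twist":0,"grip":0}]'

```text
time_s: 8.82
tool_pos: [550.5, -3.8, 88.9]
tool_rot: [-0.027, 3.141, -0.0]
wrist_force: [-0.6, -1.4, -4.3]
finger_gap: 10.3
grasp_force: 107.6
```

Request:
carry_out --series '[{"travel":[0,0.003,0],"twist":0,"grip":0},{"travel":[0,0.003,0],"twist":0,"grip":0},{"travel":[0,0.003,0],"twist":0,"grip":0},{"travel":[0,0.003,0],"twist":0,"grip":0},{"travel":[0,0.003,0],"twist":0,"grip":0}]'

```text
time_s: 9.23
tool_pos: [550.1, 11.1, 88.7]
tool_rot: [-0.026, 3.141, -0.0]
wrist_force: [0.6, -1.6, -3.4]
finger_gap: 10.2
grasp_force: 107.7
```

Request:
carry_out --series '[{"travel":[0,0.003,0],"twist":0,"grip":0},{"travel":[0,0.003,0],"twist":0,"grip":0},{"travel":[0,0.003,0],"twist":0,"grip":0},{"travel":[0,0.003,0],"twist":0,"grip":0},{"travel":[0,0.002,0],"twist":0,"grip":0}]'

```text
time_s: 9.65
tool_pos: [549.8, 25.2, 88.6]
tool_rot: [0.027, -3.141, 0.0]
wrist_force: [0.1, -2.4, -3.4]
finger_gap: 10.7
grasp_force: 107.7
```

Request:
carry_out --series '[{"travel":[0,0.001,0],"twist":0,"grip":0},{"travel":[0,0.001,0],"twist":0,"grip":0},{"travel":[0,0.001,0],"twist":0,"grip":0},{"travel":[0,0.001,0],"twist":0,"grip":0},{"travel":[0,0.001,0],"twist":0,"grip":0}]'

```text
time_s: 10.07
tool_pos: [549.7, 29.9, 88.5]
tool_rot: [0.026, -3.141, 0.0]
wrist_force: [-1.3, -1.2, -2.8]
finger_gap: 10.2
grasp_force: 107.9
```

Request:
carry_out --series '[{"travel":[0,0.001,0],"twist":0,"grip":0},{"travel":[0,0.001,0],"twist":0,"grip":0},{"travel":[0,0.001,0],"twist":0,"grip":0},{"travel":[0,0.001,0],"twist":0,"grip":0}]'

```text
time_s: 10.4
tool_pos: [549.6, 34.0, 88.5]
tool_rot: [0.026, -3.141, -0.0]
wrist_force: [0.6, -1.1, -3.6]
finger_gap: 10.5
grasp_force: 107.8
```

Request:
carry_out --series '[{"travel":[0,0.001,0],"twist":0,"grip":0},{"travel":[0,0.001,0],"twist":0,"grip":0},{"travel":[0,0.001,0],"twist":0,"grip":0}]'

```text
time_s: 10.65
tool_pos: [549.3, 37.2, 88.3]
tool_rot: [0.026, -3.141, -0.001]
wrist_force: [-1.0, -1.2, -5.2]
finger_gap: 10.3
grasp_force: 107.4
```

Request:
carry_out --series '[{"travel":[0,0.001,0],"twist":0,"grip":0},{"travel":[0,0.001,0],"twist":0,"grip":0}]'

```text
time_s: 10.82
tool_pos: [549.3, 39.2, 88.2]
tool_rot: [0.026, -3.141, -0.0]
wrist_force: [-0.3, -0.8, -5.3]
finger_gap: 10.9
grasp_force: 107.4
```

Request:
carry_out --series '[{"travel":[0,0.001,0],"twist":0,"grip":0},{"travel":[0,0,0],"twist":0,"grip":0}]'

```text
time_s: 10.98
tool_pos: [549.3, 40.3, 88.2]
tool_rot: [0.027, -3.141, -0.001]
wrist_force: [-0.8, -0.2, -5.0]
finger_gap: 10.4
grasp_force: 107.3
```

Request:
carry_out --series '[{"travel":[0,0.001,0],"twist":0,"grip":0},{"travel":[0,0.001,0],"twist":0,"grip":0}]'

```text
time_s: 11.15
tool_pos: [549.2, 42.1, 88.2]
tool_rot: [0.026, -3.141, -0.0]
wrist_force: [-0.3, -0.0, -6.3]
finger_gap: 10.3
grasp_force: 107.2
```

Request:
carry_out --series '[{"travel":[0,0.001,0],"twist":0,"grip":0},{"travel":[0,0,0],"twist":0,"grip":0}]'

```text
time_s: 11.32
tool_pos: [549.3, 42.7, 88.4]
tool_rot: [0.027, -3.141, 0.001]
wrist_force: [0.1, -0.9, -7.2]
finger_gap: 10.5
grasp_force: 107.5
```

Request:
carry_out --series '[{"travel":[0,0.001,0],"twist":0,"grip":0},{"travel":[0,0,0],"twist":0,"grip":0}]'

```text
time_s: 11.48
tool_pos: [549.3, 43.4, 88.5]
tool_rot: [0.027, -3.141, 0.002]
wrist_force: [0.2, -2.1, -6.2]
finger_gap: 10.5
grasp_force: 107.5
```

Request:
carry_out --series '[{"travel":[0,0.001,0],"twist":0,"grip":0},{"travel":[0,0,0],"twist":0,"grip":0}]'

```text
time_s: 11.65
tool_pos: [549.4, 44.0, 88.7]
tool_rot: [0.026, -3.141, 0.002]
wrist_force: [0.2, -6.1, -5.9]
finger_gap: 10.4
grasp_force: 107.6
```

Request:
carry_out --series '[{"travel":[0,0,0.0008],"twist":0,"grip":0},{"travel":[0,0,0.0008],"twist":0,"grip":0},{"travel":[0,0,0.0008],"twist":0,"grip":0},{"travel":[0,0,0.0008],"twist":0,"grip":0},{"travel":[0,0,0],"twist":0,"grip":0}]'

```text
time_s: 12.07
tool_pos: [549.7, 44.0, 86.0]
tool_rot: [-0.026, 3.141, -0.002]
wrist_force: [-1.7, -7.2, -2.8]
finger_gap: 10.4
grasp_force: 108.3
```

Request:
carry_out --series '[{"travel":[0,0,0.0008],"twist":0,"grip":0},{"travel":[0,0,0.0008],"twist":0,"grip":0},{"travel":[0,0,0.0006],"twist":0,"grip":0},{"travel":[0,0,0],"twist":0,"grip":0}]'

```text
time_s: 12.4
tool_pos: [549.9, 43.9, 84.3]
tool_rot: [-0.026, 3.14, -0.002]
wrist_force: [-0.4, -7.8, -1.7]
finger_gap: 10.4
grasp_force: 108.4
```

Request:
carry_out --series '[{"travel":[0,0,0.0008],"twist":0,"grip":0},{"travel":[0,0,0.0008],"twist":0,"grip":0},{"travel":[0,0,0],"twist":0,"grip":0}]'

```text
time_s: 12.65
tool_pos: [550.0, 43.9, 84.2]
tool_rot: [-0.027, 3.139, -0.002]
wrist_force: [-6.2, -6.5, 7.4]
finger_gap: 10.4
grasp_force: 110.0
```

Request:
carry_out --series '[{"travel":[0,-0.001,-0.001],"twist":0,"grip":0},{"travel":[0,-0.0005,-0.0005],"twist":0,"grip":0},{"travel":[0,0,0],"twist":0,"grip":0.012},{"travel":[0,0,0],"twist":0,"grip":0.018},{"travel":[0,0,0],"twist":0,"grip":0.03}]' --squeeze 20

```text
time_s: 13.07
tool_pos: [550.5, 44.3, 83.7]
tool_rot: [-0.026, 3.139, 0.003]
wrist_force: [-1.0, 0.1, -0.1]
finger_gap: 28.7
grasp_force: 0.0
```

Request:
carry_out --series '[{"travel":[0,0,0],"twist":0,"grip":0.04},{"travel":[0,0,0],"twist":0,"grip":0.04},{"travel":[0,0,0],"twist":0,"grip":0.04}]'

```text
time_s: 13.32
tool_pos: [549.8, 43.7, 83.2]
tool_rot: [-0.027, 3.141, 0.001]
wrist_force: [-0.3, -0.3, 0.1]
finger_gap: 39.8
grasp_force: 0.0
```

Released. Rising straight up, then taking one look.

Request:
carry_out --series '[{"travel":[0,0,-0.01],"twist":0,"grip":0.04},{"travel":[0,0,-0.02],"twist":0,"grip":0.04},{"travel":[0,0,-0.03],"twist":0,"grip":0.04},{"travel":[0,0,-0.03],"twist":0,"grip":0.04},{"travel":[0,0,-0.03],"twist":0,"grip":0.04}]'

```text
time_s: 13.73
tool_pos: [549.3, 43.2, 205.3]
tool_rot: [-0.026, 3.141, -0.0]
wrist_force: [1.5, -0.1, -0.2]
finger_gap: 40.1
grasp_force: 0.0
```

Request:
carry_out --series '[{"travel":[0,0,-0.03],"twist":0,"grip":0.04},{"travel":[0.03,0,-0.03],"twist":0,"grip":0.04},{"travel":[0.03,0,0],"twist":0,"grip":0.04},{"travel":[0,0,0],"twist":0,"grip":0.04},{"travel":[0,0,0],"twist":0,"grip":0.04}]'

```text
time_s: 14.15
tool_pos: [489.3, 42.4, 264.6]
tool_rot: [-0.027, 3.138, 0.002]
wrist_force: [0.4, 0.0, 0.3]
finger_gap: 39.9
grasp_force: 0.0
```

Run:
```python
from cell import read_state, optics
import cv2,numpy as np
s=read_state();print(s["tool_pos"],s["time_s"])
f=lambda n,a,b,c,d:cv2.resize(optics.get_image(n)[a:b,c:d,::-1],(400,300),interpolation=cv2.INTER_CUBIC)
w=f("wrist",0,384,0,512);a=f("scene",140,260,255,415);b=f("side",90,240,140,340);d=f("scene",0,384,0,512)
cv2.imwrite("pics/f.png",np.vstack([np.hstack([w,a]),np.hstack([b,d])]))
```

```text
[489.31420615  42.40966321 264.59296537] 14.15
```

View pics/f.png

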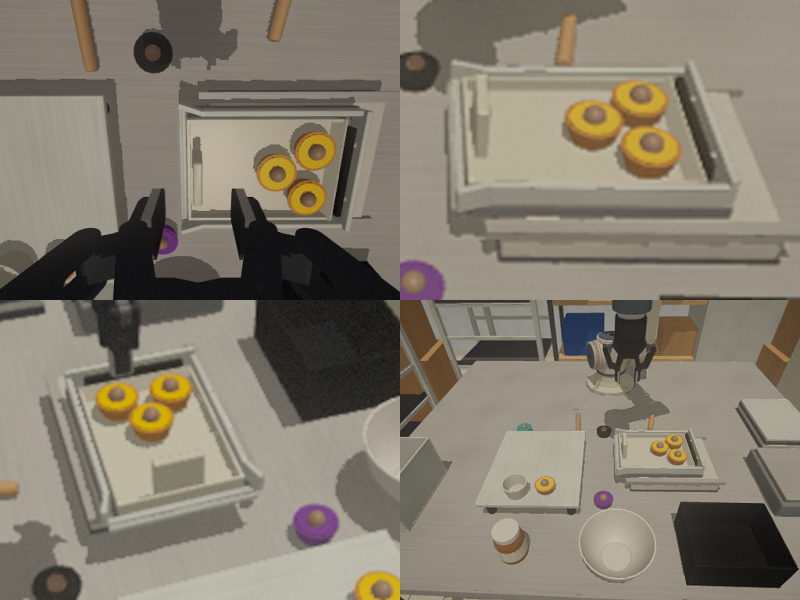

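The tray is flat in the well with its tail behind the lip, the three tarts are standing, and the cup and spare tart haven't moved. The robot is clear.

```bash
python3 -c "from cell import job; print(job.sign_off())"
```

```text
the job is handed in; nothing more can be done
None
```

The tray was slid across into the well, pressed the sprung stop only about 2 mm (under 8 N), and in the last pictures lies flat behind the lip with all three tarts standing and the cup and spare tart in place; I handed it in at about 14 s, and no verdict came back.

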